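Lid the long cell and hold it in the photometer beam

TASK

Put the lid that fits onto the long glass cell where it stands on the bench, fully seated. Then pick the closed cell up by its two frosted faces only, never touching its clear windows with the fingers, and hold it upright in the photometer's light beam, about mid-gap, with the beam passing squarely through the middle of both clear windows. The job ends holding: finish with the cell still held there, without knocking it against the instrument, and leave everything else on the bench where it is.

Things in the scene. Friction and masses are not known exactly. Their poses are not given: they have to be found in the camera images.
- long_cell_center (a point): Centre (half-way up) of the LONG glass cell, an open-topped box standing loose on the bench: 50 mm long (its x) x 30 mm wide (its y) x 55 mm tall (z up). The side faces at +y and -y (50 mm long, 30 mm apart) are frosted, whitish; the end faces at +x and -x are clear windows: light passes along its x axis.
- long_cell: The long cell's foot: centre of its underside, same axes. Walls and floor are 4 mm thick, so its mouth is 42 x 22 mm inside, 55 mm above the foot. About 0.1 kg.
- long_lid_knob (a point): Centre of the grip bar on top of the LONG white lid (30 g), lying right way up on the bench. The bar is 26 mm long (the lid's x) x 12 mm wide (y) x 18 mm high; this point is 21 mm above the lid's underside and 9 mm below its top. Fitted, the lid's x lies along the cell's x, either way round, and this point is 40.5 mm above the cell's centre.
- long_lid: The long lid's underside: centre of the foot of its plug, same axes as the grip bar. The plug is 8 mm high (33 x 13 mm for the lowest 4 mm, then 37 x 17 mm) and drops loosely into the long cell's mouth; above it a plate 48 x 28 mm, 4 mm thick, comes to rest on the cell's walls; the grip bar stands on the plate.
- beam_mid (a point): Middle of the photometer's light beam: half-way between two facing round nozzles (38 mm across, free gap 130 mm), 120 mm above the bench. The pale beam, 6 mm thick, runs along this frame's y axis; z is up. The space between the nozzles is open from above and from +x and -x.
- photometer: The fixed instrument; origin on the bench below the middle of the beam, same axes. Grey lamp head at -y, white detector head at +y, each up to 90 mm wide in x, standing 95 to 185 mm from the middle, tops 145 mm above the bench, on a common plate 110 mm (x) x 390 mm (y), 14 mm thick.
- long_cell_frosted_a: Centre of the long cell's frosted side wall at its +y (50 x 4 x 55 mm).
- long_cell_frosted_b: The same at its -y.
- long_cell_window_a: Centre of the long cell's clear end window at its +x (22 mm wide, 55 mm tall, between the frosted walls). Not to be touched.
- long_cell_window_b: The same at its -x.
- square_cell_center (a point): Centre (half-way up) of the other, SQUARE glass cell, 30 x 30 x 55 mm, empty, standing on the bench; not needed, leave it.
- square_lid_knob (a point): Centre of the grip on the SQUARE white lid (28 x 28 mm plate, grip 14 x 12 x 18 mm, total height 30 mm), which fits the square cell; not needed, leave it.
- vial: Bystander: small glass vial with black cap, 24 mm across, 45 mm tall, standing among the cells and lids. Origin: centre of its underside.
- jar_lid: Bystander: round steel jar lid lying flat, 60 mm across, 12 mm thick. Origin: centre of its underside.
- spatula: Bystander: thin double-ended steel laboratory spatula, 140 mm long, 10 mm wide, lying beyond the cells.
- marker: Bystander: black marker pen, 14 mm thick, 120 mm long, lying at the near right.
- cylinder: Bystander: glass measuring cylinder, 64 mm foot, 155 mm tall, standing at the back. Origin: centre of its underside.
- amber_bottle: Bystander: amber reagent bottle with red cap, 84 mm across, 190 mm tall, right side. Origin: centre of its underside.
- sample_jar: Bystander: glass jar with green cap, 68 mm across, 85 mm tall, right side. Origin: centre of its underside.
- dish: Bystander: low white dish, 90 mm across, 16 mm tall, at the back. Origin: centre of its underside.
Things that resemble listed ones, but are neither listed nor needed, are in the scene too. Leave any black or blue look-alike of the long_cell alone.

How it is judged:
By the outcome, as a careful person would: the job done as asked, in the order asked, and still so for the second after the job is handed in, while the arm keeps its last pose, push and grip.
It also fails if it takes over 54 s, if anything falls off the work surface, if the arm or the gripper's body presses on something with over 40 N, if the wrist force passes 120 N, or if a joint passes its speed limit or range.

ROBOT

A 7-joint arm with a two-finger parallel gripper is mounted at the origin on the work surface. World frame = base frame: x ahead of the robot, y to its left, z up, the work surface at z = 0. Lengths are in m, angles in degrees, forces in N, time in s.
With the tool pointing down it reaches from about 0.4 to 0.85 m from the base axis. Payload 4.5 kg.
Tool frame: the origin (TCP) lies where the fingers leave the gripper's body, on its centre line; the fingertips stand 64 mm ahead of it and the grasp point (between the pads) lies grip_depth ahead of it (grip_depth is the distance from the TCP to the grasp point, in m); z points along the fingers, y is the direction in which the jaws open and shut (so a half turn about z gives the same grasp; the last joint's range is limited). The gripper opens to 88 mm and grips with 3 to 60 N. Pads are 18 mm wide; open, the fingers measure 123 mm over their backs; the gripper's body (75 mm by 187 mm) begins 45 mm behind the grasp point.
Start: joints at [-62.865, 39.483, -11.15, 89.685, 9.013, 51.709, -12.324], TCP at [0.266, 0.566, 0.303] pointing down, gripper open.
Joint ranges: [-172.22, 172.22], [-26.19, 119.32], [-84.43, 86.54], [7.71, 146.69], [-57.33, 237.33], [2.42, 119.75], [-152.13, 152.13]. Speed limits (degrees/s): [147.25, 147.25, 180, 180, 180, 180, 180].

INTERFACE

Orientations are given as a 3x3 rotation matrix whose columns are the frame's x, y, z axes.
In Python, from workcell import * gives the robot as it stands.
- The arm moves only by the tool carry_out, never from a script. Its argument "rows" is a list that holds one entry, the list of rows, each a list of 7 numbers: the shift along the tool's x, y, z in m, then the turn, a rotation vector about the tool's x, y, z in rad, then the closure, from 0 (fully open) to 1 (shut). A call has 1 to 12 rows; each row shifts and turns the commanded pose from where the row before left it, along the tool's axes as they then stand; what a row does not reach is not made up. A row lasts 1/12 s, in which the tool goes at most 41.7 mm and 7.16 degrees, less where a joint would pass 70% of its speed; a pose out of reach is approached as far as the arm can. A call with a gripper value outside its range is refused whole. The fingers move at their own pace and stop on an object; "force" is the grip in N (left out, the last holds). Time passes only in rows, so rows that do not move let the fingers close. It gives the time, the measured TCP pose, the force and the opening at its end, in the units of the state.
- get_state(): the state, without advancing time (a new reading comes with each control period).
- read_camera(name): name is "scene" or "top"; returns a dict with "color" (384x512x3 uint8, red, green, blue), "fx", "fy", "cx", "cy" (pixels), "rvec" (rotation vector, rad) and "tvec" (3), from world to camera coordinates, as OpenCV has them. Camera axes: x right, y down, z forward; pixel columns grow to the right and rows downward; lengths in m; the calibration is good to about 2 mm. A picture is of the moment at which its call begins. There is no depth.
- job_done(): hands the job in, once; it reports no verdict.
The state is a dict: "time": time; "joints": joint angles; "joint_vel": joint speeds; "joint_torque": joint torques, N m; "tool_pos": TCP position; "orientation": TCP orientation; "contact_force": force on the tool from outside, world axes, zero at the start; "ft_torque": the same for the moment, N m; "width": finger opening in m.
Only numpy, scipy, OpenCV 4.12 (cv2) and the standard library are available. Lean on these libraries where they do the work, as an engineer would, in place of code of your own. Each camera call takes 0.05 s, during which the arm holds its last target.

## Working session

There is one attempt and no reset: what is moved stays moved. The work goes in short steps, Python scripts to look and compute and a tool call to move; the robot and the scene stay as the last step left them, time stands still between calls to the robot, and variables do not carry over. Pictures are saved under pics/ and viewed, and the job is handed in when it is done.

Besides the shell and the picture viewer there is one more tool, called after "Emit:" in YAML: its name, and indented under it one key for each argument. carry_out: Moves the arm, as the interface text tells. Its arguments: {"type":"object","properties":{"rows":{"type":"array"},"force":{"type":"number"}},"required":["rows"]}

```bash
mkdir -p pics; ls
python3 - <<'E'
from workcell import *
import cv2,numpy as np
s=get_state();print(s)
for n in("scene","top"):
    c=read_camera(n);cv2.imwrite(f"pics/{n}0.png",cv2.resize(c["color"][:,:,::-1],(800,600),interpolation=cv2.INTER_CUBIC));cv2.imwrite(f"pics/raw_{n}0.png",c["color"][:,:,::-1])
    print(n,{k:c[k] for k in c if k!="color"})
E
```

```text
pics
{'time': 0.0, 'joints': array([-62.86468041,  39.53119661, -11.14577211,  89.74627958,
         9.01395892,  51.70794053, -12.32471167]), 'joint_vel': array([-0.02847226,  0.05702527, -0.01772568, -0.10346887,  0.07733276,
        0.03991234,  0.02410241]), 'joint_torque': array([ 3.47342220e-04, -5.27560937e+01, -1.26675412e+00, -1.53421265e+01,
       -5.26391377e-02,  6.67342290e-03,  1.75157588e-04]), 'tool_pos': array([0.26591154, 0.5650368 , 0.30192543]), 'orientation': array([[-9.04882431e-01,  4.25661108e-01, -6.38828932e-04],
       [ 4.25661564e-01,  9.04880870e-01, -1.68663940e-03],
       [-1.39872714e-04, -1.79813528e-03, -9.99998374e-01]]), 'contact_force': array([ 0.45088939,  0.15703383, -0.18748141]), 'ft_torque': array([0.00385162, 0.01955086, 0.04902828]), 'width': 0.08788932111832701}
scene {'fx': 346.5809499361356, 'fy': 346.5809499361356, 'cx': 256.30106513621763, 'cy': 182.36100776689375, 'rvec': array([ 2.52092177,  0.72169847, -0.1932266 ]), 'tvec': array([-0.48621187, -0.25702238,  1.06986313])}
top {'fx': 464.0144573569629, 'fy': 464.0144573569629, 'cx': 259.4118068726742, 'cy': 199.89651197655994, 'rvec': array([ 2.16342114, -2.05472147,  0.2201126 ]), 'tvec': array([-0.1021556 ,  0.59949706,  1.34924445])}
```

View pics/scene0.png

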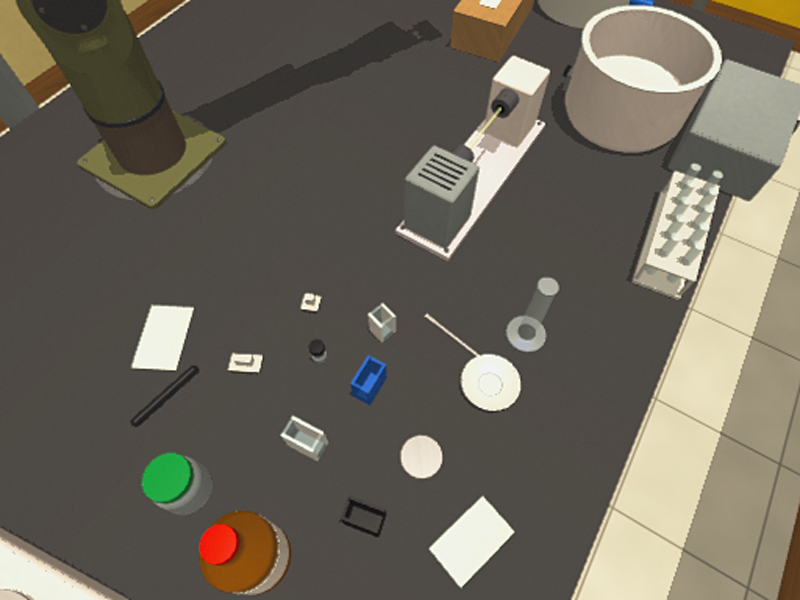

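View pics/top0.png

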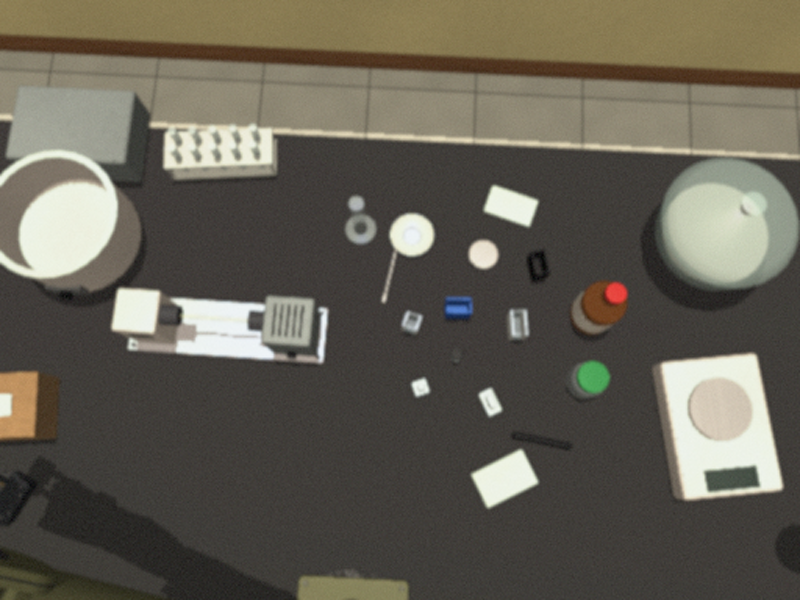

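The scene picture shows the glass long cell at (304,438), look-alikes in blue (369,379) and black (363,516), and the square cell at (382,322). The long lid is at (245,362), the square lid at (311,302), and the photometer runs from (440,190) to (515,90). In the top picture the glass long cell is at (518,324) and the long lid at (489,402). I choose the clear/frosted cell and the longer lid, and check both in close crops.

Run:
```python
import cv2,numpy as np
def crop(n,x,y,w,h,s):
    im=cv2.imread(f"pics/raw_{n}0.png")[y:y+h,x:x+w]
    im=cv2.resize(im,None,fx=s,fy=s,interpolation=cv2.INTER_CUBIC)
    for i in range(0,w,10): cv2.putText(im,str(x+i),(i*s,8),0,.3,(0,255,255),1); cv2.line(im,(i*s,10),(i*s,14),(0,255,255),1)
    for i in range(0,h,10): cv2.putText(im,str(y+i),(0,i*s+4),0,.3,(0,255,255),1)
    return im
a=crop("scene",140,215,80,85,7); cv2.imwrite("pics/c_scene.png",a)
b=crop("top",295,190,50,80,7); cv2.imwrite("pics/c_top.png",b)
cv2.imwrite("pics/p_scene.png",crop("scene",245,25,115,150,4))
cv2.imwrite("pics/p_top.png",crop("top",65,170,155,75,5))
```

```text
(no output)
```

View pics/c_scene.png

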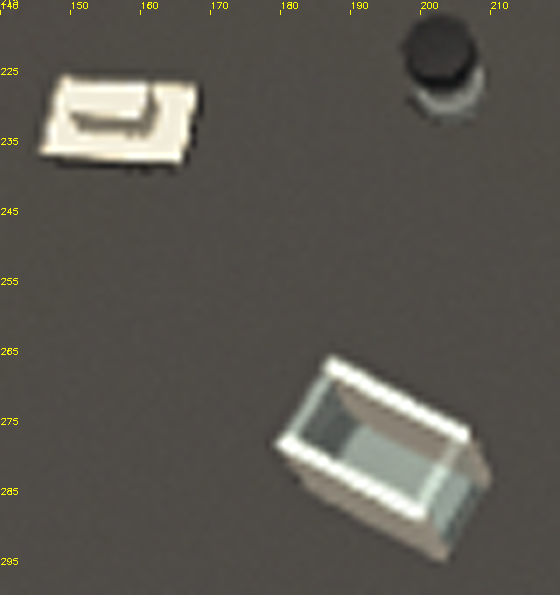

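View pics/c_top.png

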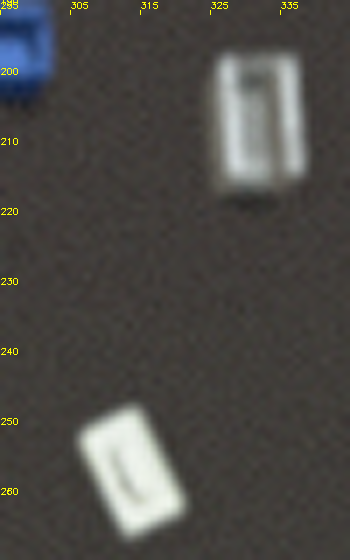

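View pics/p_scene.png

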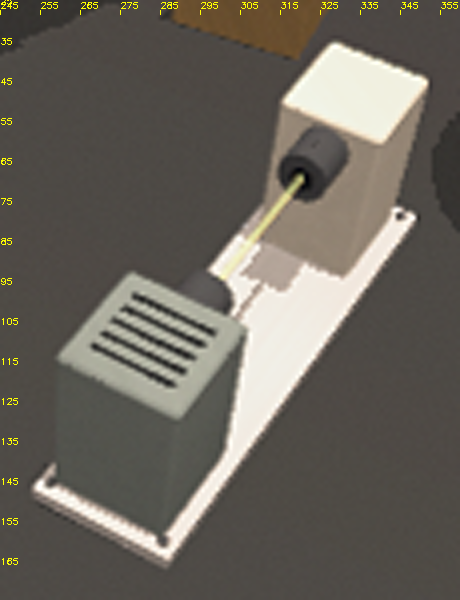

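View pics/p_top.png

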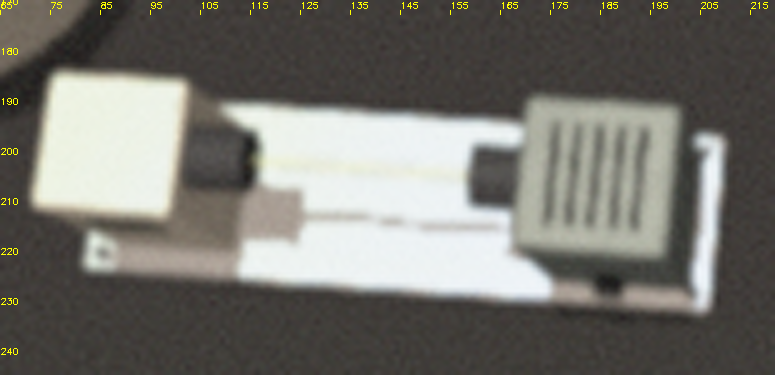

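```bash
cat > h.py <<'E'
import numpy as np,cv2
from scipy.optimize import least_squares
CAM={"scene":(346.581,256.301,182.361,[2.52092177,0.72169847,-0.1932266],[-0.48621187,-0.25702238,1.06986313]),
"top":(464.0144,259.4118,199.8965,[2.16342114,-2.05472147,0.2201126],[-0.1021556,0.59949706,1.34924445])}
def proj(n,P):
    f,cx,cy,r,t=CAM[n]
    return cv2.projectPoints(np.array(P,float).reshape(-1,3),np.array(r),np.array(t),np.array([[f,0,cx],[0,f,cy],[0,0,1.]]),None)[0].reshape(-1,2)
def raw(pts,x0,y0,s): return (np.array(pts,float)+.5)/s-.5+[x0,y0]
def back(n,uv,z):
    f,cx,cy,r,t=CAM[n];R=cv2.Rodrigues(np.array(r))[0];t=np.array(t)
    d=R.T@np.array([(uv[0]-cx)/f,(uv[1]-cy)/f,1]);c=-R.T@t
    return c+d*(z-c[2])/d[2]
def place(L,p):
    c,s=np.cos(p[2]),np.sin(p[2]);L=np.array(L,float)
    return np.c_[p[0]+c*L[:,0]-s*L[:,1],p[1]+s*L[:,0]+c*L[:,1],L[:,2]]
def fit(obs,p0):
    fn=lambda p:np.concatenate([(proj(n,place(L,p))-uv).ravel() for n,L,uv in obs])
    r=least_squares(fn,p0,loss="soft_l1");return r.x,fn(r.x)
E
python3 - <<'E'
from h import *
def rect(a,b,z): return [[-a,-b,z],[-a,b,z],[a,b,z],[a,-b,z]]
def run(name,L,cs,ct):
    for n,c in (("scene",cs),("top",ct)):
        print(name,n,np.round([back(n,q,L[0][2]) for q in c],4)[:,:2].tolist())
cs=raw([(327,357),(472,432),(427,520),(277,442)],140,215,7); ct=raw([(217,52),(298,52),(307,178),(222,182)],295,190,7)
run("cell",rect(.025,.015,.055),cs,ct)
ls=raw([(62,75),(198,86),(182,160),(40,152)],140,215,7); lt=raw([(78,437),(137,403),(187,508),(130,540)],295,190,7)
run("lid",rect(.024,.014,.012),ls,lt)
ps=raw([(33,488),(165,560),(415,215)],245,25,4);pt=raw([(725,137),(710,312),(83,270)],65,170,5)
run("plate",[[0,0,.014]],ps,pt)
run("beam",[[0,0,.12]],raw([(222,280),(303,178)],245,25,4),raw([(257,158),(468,176)],65,170,5))
run("lamp",[[0,0,.145]],raw([(132,272),(246,328),(180,418),(57,357)],245,25,4),raw([(525,96),(680,106),(665,258),(515,245)],65,170,5))
run("det",[[0,0,.145]],raw([(333,42),(428,80),(383,144),(281,104)],245,25,4),raw([(50,70),(188,80),(168,216),(32,206)],65,170,5))
E
```

```text
cell scene [[0.569, -0.2808], [0.6207, -0.2759], [0.6248, -0.3043], [0.5723, -0.3096]]
cell top [[0.6253, -0.2733], [0.6272, -0.3088], [0.5713, -0.3136], [0.5676, -0.2767]]
lid scene [[0.4152, -0.2437], [0.4579, -0.2219], [0.4707, -0.2461], [0.4277, -0.2695]]
lid top [[0.4582, -0.2218], [0.4745, -0.2474], [0.4296, -0.2705], [0.4143, -0.2459]]
plate scene [[0.5054, 0.0901], [0.6125, 0.0865], [0.6196, 0.4769]]
plate top [[0.6157, 0.0867], [0.5041, 0.0878], [0.5103, 0.4798]]
beam scene [[0.563, 0.2347], [0.5649, 0.3504]]
beam top [[0.5663, 0.3457], [0.562, 0.2219]]
lamp scene [[0.5202, 0.1869], [0.6044, 0.1833], [0.6044, 0.0989], [0.5171, 0.1006]]
lamp top [[0.6058, 0.188], [0.6045, 0.0985], [0.5158, 0.1001], [0.5189, 0.1857]]
det scene [[0.5291, 0.4615], [0.6045, 0.4596], [0.6056, 0.3819], [0.5278, 0.3814]]
det top [[0.6069, 0.4626], [0.6051, 0.3825], [0.5253, 0.3842], [0.5271, 0.4621]]
```

Both cameras agree within about 1.5 mm. The cell is at (0.597,-0.293) with yaw about 5.5°, the lid at (0.4435,-0.246) with yaw about 28°, and the beam middle at (0.5635,0.2825) with yaw about -1°. The tall bottle stands near the cell and the gripper body is wide, so I check those clearances next.

Run:
```python
import cv2,numpy as np
import workcell; print([k for k in dir(workcell) if not k.startswith('__')], getattr(workcell,'grip_depth',None))
def crop(n,x,y,w,h,s):
    im=cv2.imread(f"pics/raw_{n}0.png")[y:y+h,x:x+w]
    im=cv2.resize(im,None,fx=s,fy=s,interpolation=cv2.INTER_CUBIC)
    return im
cv2.imwrite("pics/b_scene.png",crop("scene",80,270,130,114,5))
cv2.imwrite("pics/b_top.png",crop("top",310,165,110,100,6))
```

```text
['MotionError', 'get_state', 'grip_depth', 'job_done', 'read_camera'] 0.0453
```

View pics/b_scene.png

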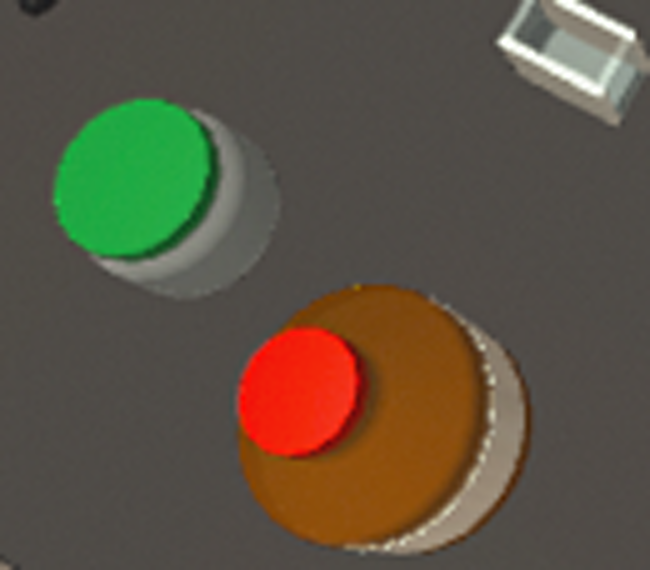

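View pics/b_top.png

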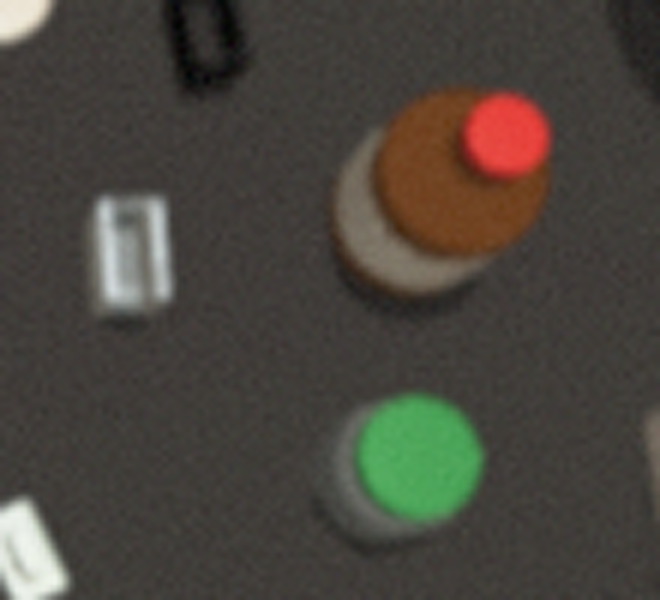

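Run:
```python
from h import *
for nm,z,s,t in (("bottle",.19,(299,391),(507,135)),("jar",.085,(135,179),(420,458))):
    for n,uv in(("scene",raw([s],80,270,5)[0]),("top",raw([t],310,165,6)[0])): print(nm,n,np.round(back(n,uv,z),4))
for n,s in(("scene",(546,285)),("top",(357,203))): print("cyl top",n,np.round(back(n,(np.array(s)+.5)*.64-.5,.155),4))
from workcell import *
s=get_state();R=s["orientation"];print(s["tool_pos"],np.degrees(np.arctan2(R[1,0],R[0,0])))
```

```text
bottle scene [ 0.6325 -0.4449  0.19  ]
bottle top [ 0.6329 -0.4447  0.19  ]
jar scene [ 0.4956 -0.4308  0.085 ]
jar top [ 0.4944 -0.4309  0.085 ]
cyl top scene [0.7863 0.0322 0.155 ]
cyl top top [0.79   0.0302 0.155 ]
[0.26593115 0.56509873 0.30199593] 154.80535723606135
```

Emit:
carry_out:
  rows:
    - [[-0.032, -0.023, 0, 0, 0, 0, 0], [-0.032, -0.023, 0, 0, 0, 0, 0], [-0.032, -0.023, 0, 0, 0, 0, 0], [-0.032, -0.023, 0, 0, 0, 0, 0], [-0.032, -0.023, 0, 0, 0, 0, 0], [-0.032, -0.023, 0, 0, 0, 0, 0], [-0.032, -0.023, 0, 0, 0, 0, 0], [-0.032, -0.023, 0, 0, 0, 0, 0], [-0.032, -0.023, 0, 0, 0, 0, 0], [-0.032, -0.023, 0, 0, 0, 0, 0], [-0.032, -0.023, 0, 0, 0, 0, 0], [-0.032, -0.023, 0, 0, 0, 0, 0]]
  force: 15

```text
time: 1.1
tool_pos: [0.4965, 0.1504, 0.3025]
orientation: [[-0.905, 0.426, -0.001], [0.426, 0.905, -0.0], [0.0, -0.0, -1.0]]
contact_force: [0.2, 0.7, -0.2]
width: 0.0882
```

Emit:
carry_out:
  rows:
    - [[-0.01, -0.032, 0, 0, 0, 0, 0.2], [-0.01, -0.032, 0, 0, 0, 0, 0.4], [-0.01, -0.032, 0, 0, 0, 0, 0.4], [-0.01, -0.032, 0, 0, 0, 0, 0.4], [-0.01, -0.032, 0, 0, 0, 0, 0.4], [-0.01, -0.032, 0, 0, 0, 0, 0.4], [-0.01, -0.032, 0, 0, 0, 0, 0.4], [-0.01, -0.032, 0, 0, 0, 0, 0.4], [-0.01, -0.032, 0, 0, 0, 0, 0.4], [-0.01, -0.032, 0, 0, 0, 0, 0.4], [-0.01, -0.032, 0, 0, 0, 0, 0.4], [-0.01, -0.032, 0, 0, 0, 0, 0.4]]

```text
time: 2.1
tool_pos: [0.4404, -0.2478, 0.3025]
orientation: [[-0.905, 0.426, -0.0], [0.426, 0.905, 0.0], [0.001, 0.0, -1.0]]
contact_force: [0.9, 0.2, 0.1]
width: 0.0529
```

Emit:
carry_out:
  rows:
    - [[0, 0, 0.009, 0, 0, 0.123, 0.4], [0, 0, 0.009, 0, 0, 0.123, 0.4], [0, 0, 0.009, 0, 0, 0.123, 0.4], [0, 0, 0.009, 0, 0, 0.123, 0.4], [0, 0, 0.009, 0, 0, 0.123, 0.4], [0, 0, 0.009, 0, 0, 0.123, 0.4], [0, 0, 0.009, 0, 0, 0.123, 0.4], [0, 0, 0.009, 0, 0, 0.123, 0.4], [0, 0, 0.009, 0, 0, 0.123, 0.4]]

```text
time: 2.85
tool_pos: [0.441, -0.2461, 0.2211]
orientation: [[-0.018, 1.0, -0.0], [1.0, 0.018, 0.0], [0.0, -0.0, -1.0]]
contact_force: [0.8, 0.6, -1.0]
width: 0.0529
```

Emit:
carry_out:
  rows:
    - [[0, 0, 0.009, 0, 0, 0.123, 0.4], [0, 0, 0.009, 0, 0, 0.123, 0.4], [0, 0, 0.009, 0, 0, 0.123, 0.4], [0, 0, 0.009, 0, 0, 0.123, 0.4], [0, 0, 0.009, 0, 0, 0.123, 0.4], [0, 0, 0.009, 0, 0, 0.123, 0.4], [0, 0, 0.009, 0, 0, 0.123, 0.4], [0, 0, 0.009, 0, 0, 0.123, 0.4], [0, 0, 0.009, 0, 0, 0.123, 0.4], [0, 0, 0, 0, 0, 0, 0.5]]

```text
time: 3.68
tool_pos: [0.4406, -0.2456, 0.1392]
orientation: [[0.885, 0.466, -0.003], [0.466, -0.885, 0.001], [-0.002, -0.002, -1.0]]
contact_force: [0.8, -0.5, -0.1]
width: 0.0479
```

Run:
```python
from workcell import *
import cv2,numpy as np
s=get_state();R=s["orientation"];print(s["tool_pos"],s["joints"].round(1),np.degrees(np.arctan2(R[1,0],R[0,0])),s["width"])
d=np.array([.4435,-.2458,.079])-s["tool_pos"];print(R.T@d)
a=read_camera("scene")["color"][210:320,120:260,::-1];b=read_camera("top")["color"][190:300,260:370,::-1]
o=np.hstack([cv2.resize(x,None,fx=3.2,fy=3.2,interpolation=cv2.INTER_CUBIC) for x in(a,b)]);cv2.imwrite("pics/g1.png",o)
```

```text
[ 0.44062762 -0.24560679  0.13916118] [ 16.7  47.7  12.1 118.  -31.   17.5  -7.5] 27.79062134494757 0.047925885485139534
[0.00255398 0.00164703 0.06015331]
```

View pics/g1.png

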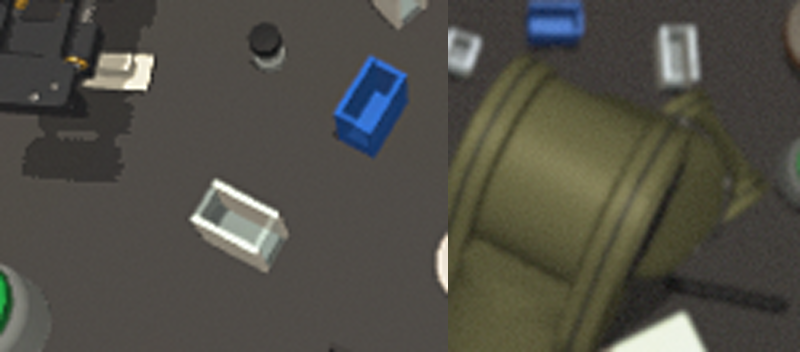

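The gripper is over the lid in the scene crop, with the lid at (125,72) and the cell untouched. I descend and grip the bar.

Emit:
carry_out:
  rows:
    - [[0.0025, 0.0015, 0.01, 0, 0, 0, 0.5], [0, 0, 0.01, 0, 0, 0, 0.5], [0, 0, 0.01, 0, 0, 0, 0.5], [0, 0, 0.01, 0, 0, 0, 0.5], [0, 0, 0.01, 0, 0, 0, 0.5], [0, 0, 0.01, 0, 0, 0, 0.5], [0, 0, 0, 0, 0, 0, 0.5], [0, 0, 0, 0, 0, 0, 1], [0, 0, 0, 0, 0, 0, 1], [0, 0, 0, 0, 0, 0, 1], [0, 0, 0, 0, 0, 0, 1], [0, 0, 0, 0, 0, 0, 1]]
  force: 12

```text
time: 4.78
tool_pos: [0.4443, -0.2464, 0.0811]
orientation: [[0.883, 0.469, 0.001], [0.469, -0.883, -0.0], [0.0, 0.001, -1.0]]
contact_force: [0.2, -0.7, 0.4]
width: 0.0127
```

Emit:
carry_out:
  rows:
    - [[0, 0, 0, 0, 0, 0, 1], [0, 0, 0, 0, 0, 0, 1], [0, 0, 0, 0, 0, 0, 1], [0, 0, -0.015, 0, 0, 0, 1], [0, 0, -0.02, 0, 0, 0, 1], [0, 0, -0.02, 0, 0, 0, 1], [0, 0, -0.02, 0, 0, 0, 1], [0, 0, -0.02, 0, 0, 0, 1], [0, 0, 0, 0, 0, 0, 1]]

```text
time: 5.53
tool_pos: [0.4451, -0.2471, 0.1785]
orientation: [[0.883, 0.469, 0.004], [0.469, -0.883, -0.003], [0.003, 0.004, -1.0]]
contact_force: [0.3, -0.1, -0.9]
width: 0.0121
```

```bash
cat > look.py <<'E'
from workcell import *
import cv2,numpy as np,sys
def look(name,sb=None,tb=None,sc=4):
    s=get_state();R=s["orientation"];print(s["time"],s["tool_pos"].round(4),"yaw",np.degrees(np.arctan2(R[1,0],R[0,0])).round(2),s["width"].round(4),s["contact_force"].round(1), "tilt",R[:,2].round(4))
    for n,b in(("scene",sb),("top",tb)):
        if b:
            c=read_camera(n)["color"][:,:,::-1];cv2.imwrite(f"pics/{name}_{n}.png",cv2.resize(c[b[1]:b[1]+b[3],b[0]:b[0]+b[2]],None,fx=sc,fy=sc,interpolation=cv2.INTER_CUBIC))
    return s
E
python3 -c "
from look import *
look('g2',(100,180,140,140),None,5)"
```

```text
Traceback (most recent call last):
  File "look.py", line 4, in look
    s=get_state();R=s["orientation"];print(s["time"],s["tool_pos"].round(4),"yaw",np.degrees(np.arctan2(R[1,0],R[0,0])).round(2),s["width"].round(4),s["contact_force"].round(1), "tilt",R[:,2].round(4))
                                                                                                                                 ^^^^^^^^^^^^^^^^
AttributeError: 'float' object has no attribute 'round'
```

```bash
sed -i 's/s\["width"\].round(4)/round(s["width"],4)/' look.py
python3 -c "
from look import *
look('g2',(100,180,140,140),None,5)"
```

```text
5.5333 [ 0.4451 -0.2471  0.1785] yaw 27.95 0.0121 [ 0.3 -0.1 -0.9] tilt [ 0.0043 -0.0025 -1.    ]
```

View pics/g2_scene.png

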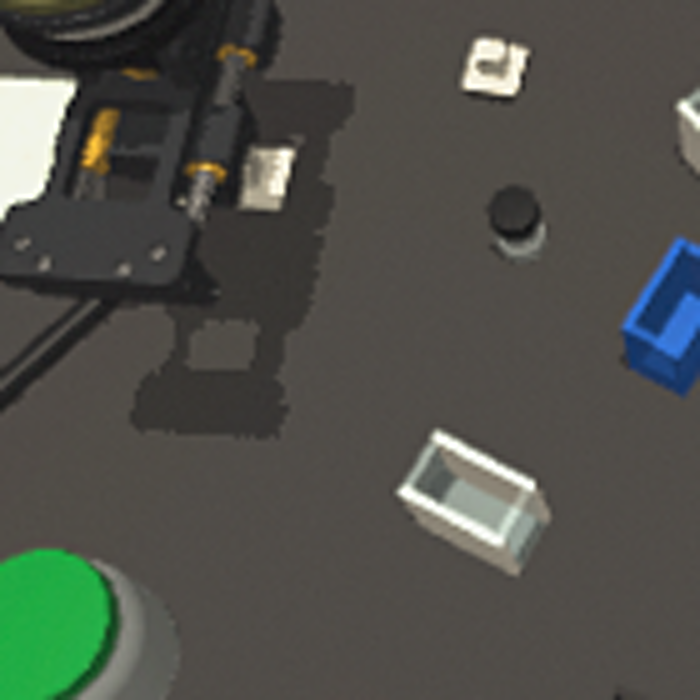

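The lid is held (opening 12.1 mm), and the cell is unmoved in the crop. Next I turn to the cell's yaw.

Emit:
carry_out:
  rows:
    - [[0, 0, 0, 0, 0, 0.098, 1], [0, 0, 0, 0, 0, 0.098, 1], [0, 0, 0, 0, 0, 0.098, 1], [0, 0, 0, 0, 0, 0.098, 1], [0, 0, 0, 0, 0, 0, 1]]

```text
time: 6.0
tool_pos: [0.4436, -0.2459, 0.1745]
orientation: [[0.996, 0.093, -0.002], [0.093, -0.996, 0.001], [-0.002, -0.001, -1.0]]
contact_force: [-0.6, 0.5, -0.0]
width: 0.0118
```

```bash
python3 -c "
from look import *
s=look('x');print(s['orientation'].T@(np.array([.5973,-.2929,.165])-s['tool_pos']))"
```

```text
6.0 [ 0.4436 -0.2459  0.1745] yaw 5.36 0.0118 [-0.6  0.5 -0. ] tilt [-2.1e-03  7.0e-04 -1.0e+00]
[0.14867542 0.06116242 0.00909651]
```

Emit:
carry_out:
  rows:
    - [[0.0185, 0.0076, 0, 0, 0, 0, 1], [0.0185, 0.0076, 0, 0, 0, 0, 1], [0.0185, 0.0076, 0, 0, 0, 0, 1], [0.0185, 0.0076, 0, 0, 0, 0, 1], [0.0185, 0.0076, 0, 0, 0, 0, 1], [0.0185, 0.0076, 0, 0, 0, 0, 1], [0.0185, 0.0076, 0, 0, 0, 0, 1], [0.0185, 0.0076, 0, 0, 0, 0, 1], [0, 0, 0.01, 0, 0, 0, 1], [0, 0, 0, 0, 0, 0, 1], [0, 0, 0, 0, 0, 0, 1]]

```text
time: 6.92
tool_pos: [0.5951, -0.292, 0.1638]
orientation: [[0.995, 0.096, -0.004], [0.096, -0.995, 0.002], [-0.004, -0.003, -1.0]]
contact_force: [0.4, -0.3, -0.3]
width: 0.0118
```

```bash
python3 -c "
from look import *
s=look('g3',(150,210,100,100),(290,170,100,80),7);print(s['orientation'].T@(np.array([.5973,-.2929,.15])-s['tool_pos']))"
```

```text
6.9167 [ 0.5951 -0.292   0.1638] yaw 5.51 0.0118 [ 0.4 -0.3 -0.3] tilt [-0.0043  0.0023 -1.    ]
[0.00216985 0.00110442 0.0137456 ]
```

View pics/g3_scene.png

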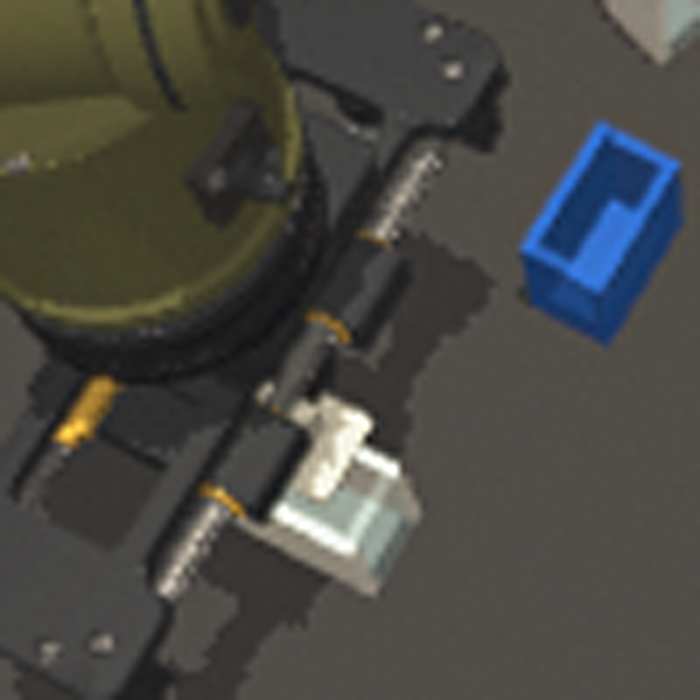

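View pics/g3_top.png

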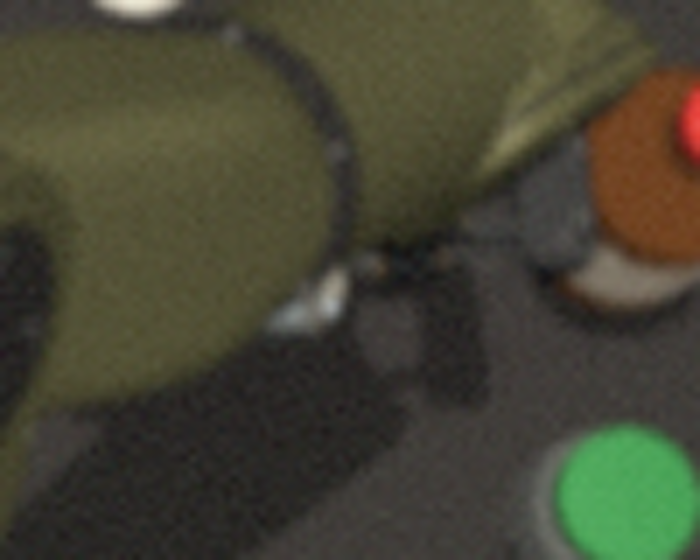

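Run:
```python
from h import *
p=[.5951,-.292,np.radians(5.5)]
q=proj("scene",place([[.024,.014,.097],[.024,-.014,.097],[.024,-.014,.093]],p)); print(((q+.5-[150,210])*7-.5).round(0))
q=proj("scene",place([[.025,.015,.055],[.025,-.015,.055],[.025,.015,0],[.025,-.015,0]],[.5973,-.2929,p[2]])); print(((q+.5-[150,210])*7-.5).round(0))
```

```text
[[376. 421.]
 [326. 509.]
 [328. 512.]]
[[403. 466.]
 [351. 556.]
 [423. 513.]
 [375. 598.]]
```

The crop shows the lid plate end at (372,423)–(320,499) and the cell rim end at (403,462)–(352,552). The lid sits about 1–2 mm towards -x of nominal, so I correct and lower it partway.

Emit:
carry_out:
  rows:
    - [[0.003, 0.001, 0, 0, 0, 0, 1], [0, 0, 0.008, 0, 0, 0, 1], [0, 0, 0.008, 0, 0, 0, 1], [0, 0, 0.006, 0, 0, 0, 1], [0, 0, 0.002, 0, 0, 0, 1], [0, 0, 0, 0, 0, 0, 1], [0, 0, 0, 0, 0, 0, 1]]

```text
time: 7.6
tool_pos: [0.6001, -0.2935, 0.1414]
orientation: [[0.995, 0.096, -0.0], [0.096, -0.995, 0.0], [-0.0, -0.0, -1.0]]
contact_force: [-0.2, -0.2, -0.0]
width: 0.012
```

Run:
```python
from look import *
from h import *
s=look('g4',(165,240,70,70),None,10);t=s['tool_pos']
print(s['orientation'].T@(np.array([.5973,-.2929,.126])-t))
z=t[2]-.079+.012
q=proj("scene",place([[.024,.014,z],[.024,-.014,z]],[t[0],t[1],np.radians(5.5)])); print(((q+.5-[165,240])*10-.5).round(0))
```

```text
7.6 [ 0.6001 -0.2935  0.1414] yaw 5.49 0.012 [-0.2 -0.2 -0. ] tilt [-4.e-04  1.e-04 -1.e+00]
[-0.00276475 -0.00083084  0.01540698]
[[417. 352.]
 [347. 475.]]
```

View pics/g4_scene.png

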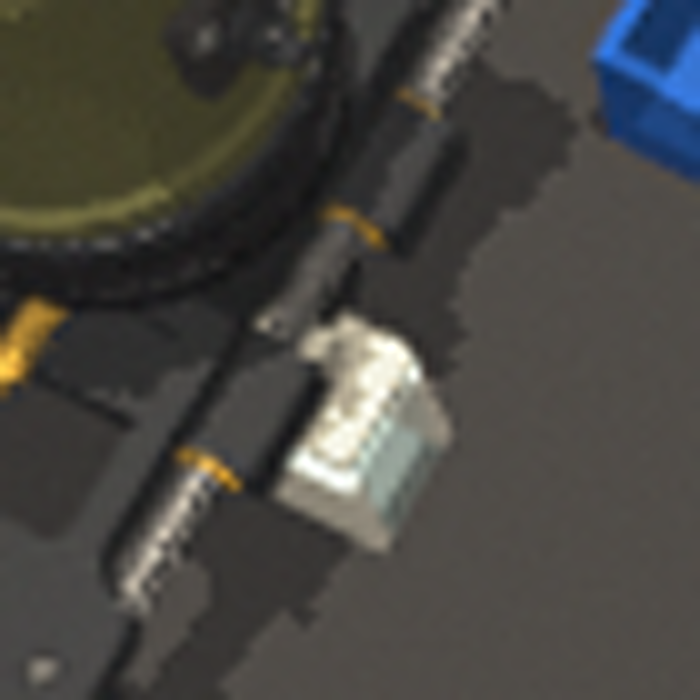

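Emit:
carry_out:
  rows:
    - [[-0.0022, -0.0008, 0, 0, 0, 0, 1], [0, 0, 0, 0, 0, 0, 1], [0, 0, 0, 0, 0, 0, 1]]

```text
time: 7.9
tool_pos: [0.5979, -0.2929, 0.142]
orientation: [[0.995, 0.095, 0.0], [0.095, -0.995, -0.0], [0.0, 0.0, -1.0]]
contact_force: [0.8, 0.5, -0.4]
width: 0.0119
```

Run:
```python
from look import *
from h import *
s=look('g5',(165,240,70,70),None,10);t=s['tool_pos']
print(s['orientation'].T@(np.array([.5973,-.2929,.126])-t))
z=t[2]-.079+.012
q=proj("scene",place([[.024,.014,z],[.024,-.014,z]],[t[0],t[1],np.radians(5.5)])); print(((q+.5-[165,240])*10-.5).round(0))
q=proj("scene",place([[.025,.015,.055],[.025,-.015,.055],[.025,.015,0],[.025,-.015,0]],[.5973,-.2929,np.radians(5.5)])); print(((q+.5-[165,240])*10-.5).round(0))
```

```text
7.9 [ 0.5979 -0.2929  0.142 ] yaw 5.48 0.0119 [ 0.8  0.5 -0.4] tilt [ 3.e-04 -1.e-04 -1.e+00]
[-6.30982262e-04 -9.43233244e-05  1.59829275e-02]
[[410. 344.]
 [340. 466.]]
[[425. 366.]
 [352. 495.]
 [454. 433.]
 [386. 555.]]
```

View pics/g5_scene.png

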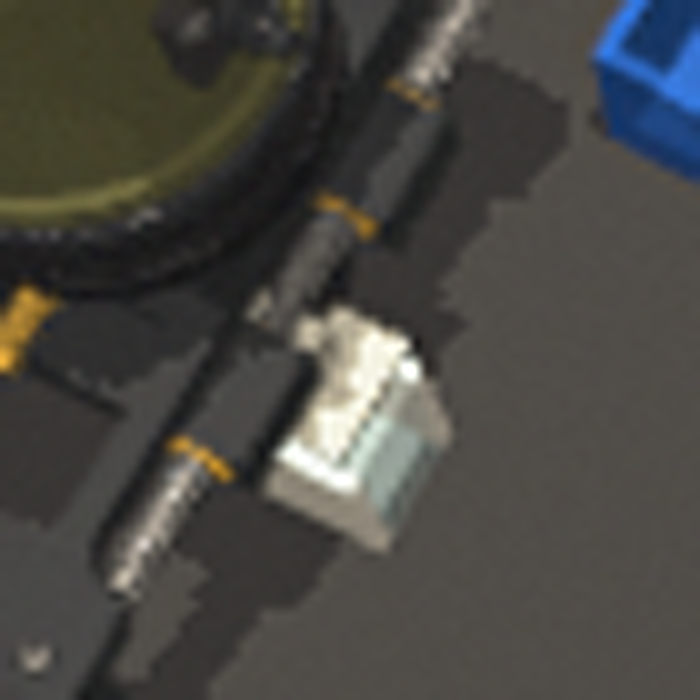

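The rim matches the prediction and the lid is centred over it, so I lower it in small steps and watch the force.

Emit:
carry_out:
  rows:
    - [[-0.0005, 0, 0.003, 0, 0, 0, 1], [0, 0, 0.003, 0, 0, 0, 1], [0, 0, 0.003, 0, 0, 0, 1], [0, 0, 0.002, 0, 0, 0, 1], [0, 0, 0, 0, 0, 0, 1]]

```text
time: 8.37
tool_pos: [0.5972, -0.2927, 0.1299]
orientation: [[0.995, 0.096, -0.001], [0.096, -0.995, 0.001], [-0.001, -0.001, -1.0]]
contact_force: [-0.0, -0.3, -0.8]
width: 0.0119
```

Emit:
carry_out:
  rows:
    - [[0, 0, 0.0015, 0, 0, 0, 1], [0, 0, 0.0015, 0, 0, 0, 1], [0, 0, 0.0015, 0, 0, 0, 1], [0, 0, 0, 0, 0, 0, 1], [0, 0, 0, 0, 0, 0, 1]]

```text
time: 8.78
tool_pos: [0.5976, -0.2933, 0.1279]
orientation: [[0.995, 0.095, 0.001], [0.096, -0.995, -0.0], [0.001, 0.0, -1.0]]
contact_force: [-2.8, 1.5, 9.9]
width: 0.0118
```

Emit:
carry_out:
  rows:
    - [[0, 0, -0.001, 0, 0, 0, 1], [0, 0, 0, 0, 0, 0, 0.6], [0, 0, 0, 0, 0, 0, 0.4], [0, 0, 0, 0, 0, 0, 0.4], [0, 0, -0.01, 0, 0, 0, 0.4], [0, 0, -0.02, 0, 0, 0, 0.4], [0, 0, -0.02, 0, 0, 0, 0.4], [0, 0, -0.02, 0, 0, 0, 0.4], [-0.03, 0, 0, 0, 0, 0, 0.4], [-0.03, 0, 0, 0, 0, 0, 0.4], [-0.03, 0, 0, 0, 0, 0, 0.4]]

```text
time: 9.7
tool_pos: [0.5073, -0.3016, 0.1982]
orientation: [[0.995, 0.097, 0.001], [0.097, -0.995, -0.001], [0.001, 0.001, -1.0]]
contact_force: [-0.0, -0.8, 0.6]
width: 0.0534
```

Run:
```python
from look import *
from h import *
s=look('g6',(165,240,60,60),(310,180,50,50),10);t=s['tool_pos']
P=place([[.025,.015,.055],[.025,-.015,.055],[-.025,-.015,.055],[-.025,.015,.055],[.024,.014,.059],[.024,-.014,.059],[-.024,-.014,.059],[-.024,.014,.059]],[.5973,-.2929,np.radians(5.5)])
for n,o in (("scene",[165,240]),("top",[310,180])): print(((proj(n,P)+.5-o)*10-.5).round(0).tolist())
```

```text
9.7 [ 0.5073 -0.3016  0.1982] yaw 5.56 0.0534 [-0.  -0.8  0.6] tilt [ 0.0014 -0.0012 -1.    ]
[[425.0, 366.0], [352.0, 495.0], [150.0, 388.0], [226.0, 263.0], [417.0, 363.0], [348.0, 484.0], [153.0, 381.0], [224.0, 264.0]]
[[167.0, 189.0], [265.0, 185.0], [278.0, 346.0], [179.0, 350.0], [173.0, 190.0], [264.0, 186.0], [276.0, 340.0], [184.0, 344.0]]
```

View pics/g6_scene.png

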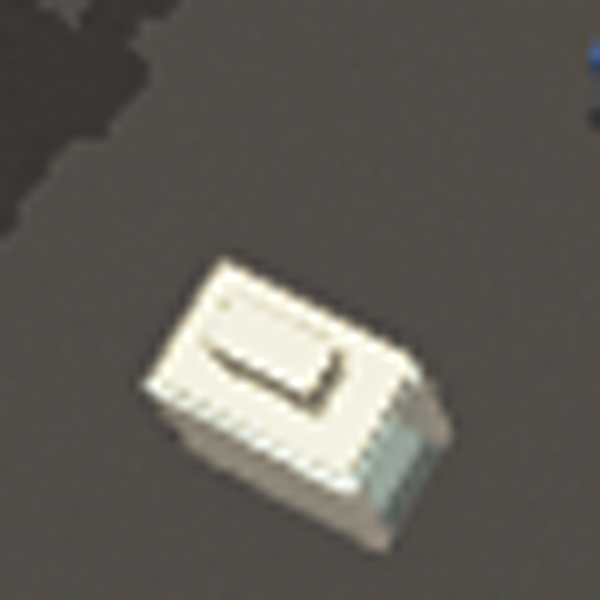

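View pics/g6_top.png

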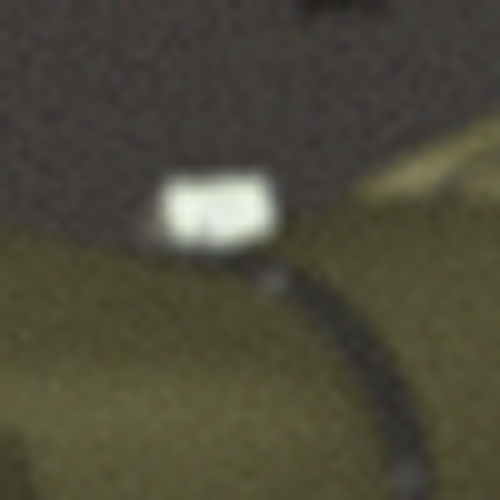

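The lid lies flat and level on the rim in the scene crop: plate corners (222,258), (412,357), (355,490), (147,385), against predicted (224,264), (417,363), (348,484), (153,381). I go back over the cell and grasp its frosted faces, with the jaws along the cell's y.

Emit:
carry_out:
  rows:
    - [[0.03, 0, 0, 0, 0, 0, 0.25], [0.03, 0, 0, 0, 0, 0, 0.25], [0.03, 0, 0, 0, 0, 0, 0.25], [0, 0, 0, 0, 0, 0, 0.25], [0, 0, 0, 0, 0, 0, 0.25]]

```text
time: 10.22
tool_pos: [0.5997, -0.2917, 0.1971]
orientation: [[0.995, 0.099, 0.001], [0.099, -0.995, -0.0], [0.001, 0.0, -1.0]]
contact_force: [-0.4, 0.0, -0.9]
width: 0.0663
```

Run:
```python
from look import *
s=look('x');t=s['tool_pos']
print(s['orientation'].T@(np.array([.5973,-.2929,.083])-t))
```

```text
10.2167 [ 0.5997 -0.2917  0.1971] yaw 5.71 0.0663 [-0.4  0.  -0.9] tilt [ 1.5e-03 -1.0e-04 -1.0e+00]
[-0.00267385  0.00097089  0.11409043]
```

Emit:
carry_out:
  rows:
    - [[-0.0015, 0.0005, 0.015, 0, 0, 0, 0.25], [0, 0, 0.015, 0, 0, 0, 0.25], [0, 0, 0.015, 0, 0, 0, 0.25], [0, 0, 0.012, 0, 0, 0, 0.25], [0, 0, 0.012, 0, 0, 0, 0.25], [0, 0, 0.01, 0, 0, 0, 0.25], [0, 0, 0.01, 0, 0, 0, 0.25], [0, 0, 0.01, 0, 0, 0, 0.25], [0, 0, 0.006, 0, 0, 0, 0.25], [0, 0, 0, 0, 0, 0, 0.25], [0, 0, 0, 0, 0, 0, 0.25]]

```text
time: 11.13
tool_pos: [0.596, -0.2936, 0.092]
orientation: [[0.995, 0.096, -0.0], [0.096, -0.995, 0.0], [-0.0, -0.0, -1.0]]
contact_force: [-0.1, 0.5, -0.5]
width: 0.0661
```

Run:
```python
from look import *
s=look('g7',(155,230,80,75),(300,170,100,75),8);t=s['tool_pos']
print(s['orientation'].T@(np.array([.5973,-.2929,.083])-t))
```

```text
11.1333 [ 0.596  -0.2936  0.092 ] yaw 5.49 0.0661 [-0.1  0.5 -0.5] tilt [-3.e-04  1.e-04 -1.e+00]
[ 0.00135854 -0.00055506  0.00899814]
```

View pics/g7_scene.png

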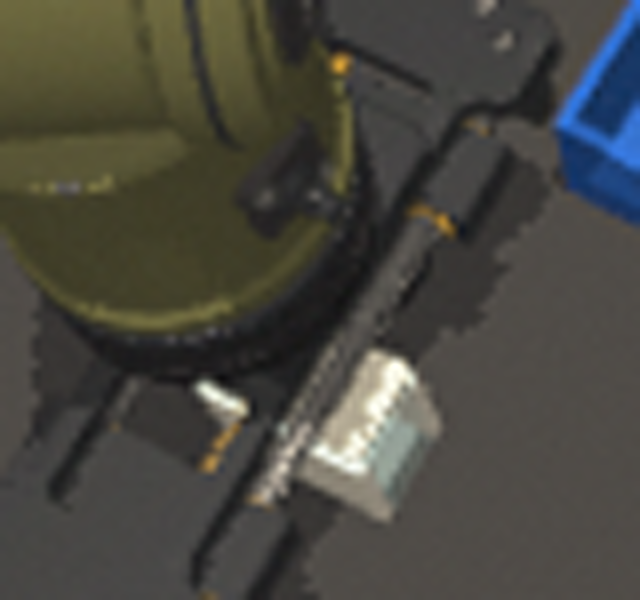

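View pics/g7_top.png

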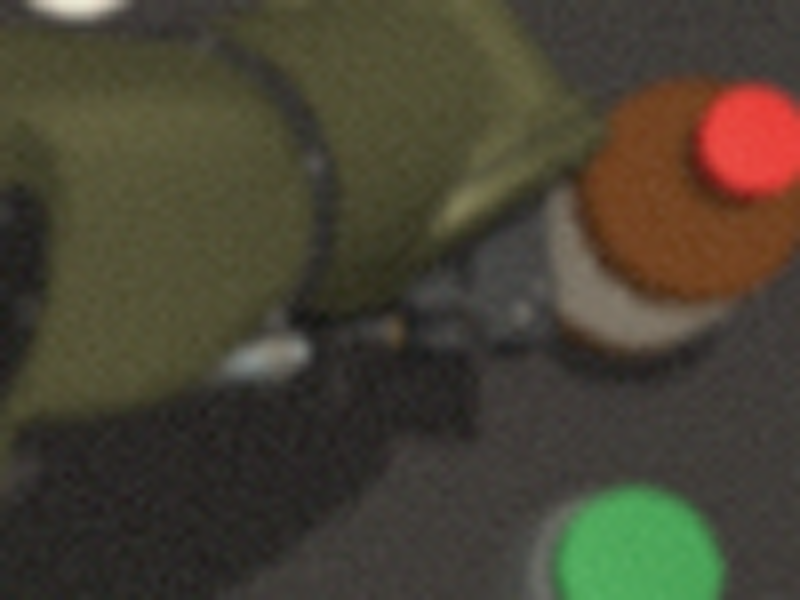

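The cell stands between the open fingers, and the gripper body clears the bottle with no force reading. I lower and close.

Emit:
carry_out:
  rows:
    - [[0.001, -0.0005, 0.005, 0, 0, 0, 0.25], [0, 0, 0.003, 0, 0, 0, 0.25], [0, 0, 0, 0, 0, 0, 0.25], [0, 0, 0, 0, 0, 0, 0.55], [0, 0, 0, 0, 0, 0, 0.6], [0, 0, 0, 0, 0, 0, 0.65], [0, 0, 0, 0, 0, 0, 0.7], [0, 0, 0, 0, 0, 0, 0.8], [0, 0, 0, 0, 0, 0, 1], [0, 0, 0, 0, 0, 0, 1], [0, 0, 0, 0, 0, 0, 1], [0, 0, 0, 0, 0, 0, 1]]
  force: 20

```text
time: 12.23
tool_pos: [0.5971, -0.2931, 0.0843]
orientation: [[0.995, 0.096, 0.0], [0.096, -0.995, -0.0], [0.0, 0.0, -1.0]]
contact_force: [-0.2, -0.7, 0.1]
width: 0.03
```

Emit:
carry_out:
  rows:
    - [[0, 0, -0.002, 0, 0, 0, 1], [0, 0, -0.008, 0, 0, 0, 1], [0, 0, -0.015, 0, 0, 0, 1], [0, 0, -0.02, 0, 0, 0, 1], [0, 0, -0.025, 0, 0, 0, 1], [0, 0, -0.025, 0, 0, 0, 1], [0, 0, -0.025, 0, 0, 0, 1], [0, 0, -0.025, 0, 0, 0, 1], [0, 0, -0.02, 0, 0, 0, 1], [0, 0, -0.01, 0, 0, 0, 1], [0, 0, 0, 0, 0, 0, 1]]

```text
time: 13.15
tool_pos: [0.5979, -0.2938, 0.2628]
orientation: [[0.995, 0.096, 0.005], [0.096, -0.995, -0.003], [0.005, 0.003, -1.0]]
contact_force: [-0.3, 0.2, -1.4]
width: 0.0297
```

Run:
```python
from look import *
s=look('g8',(100,180,140,140),None,5)
```

```text
13.15 [ 0.5979 -0.2938  0.2628] yaw 5.49 0.0297 [-0.3  0.2 -1.4] tilt [ 0.005  -0.0026 -1.    ]
```

View pics/g8_scene.png

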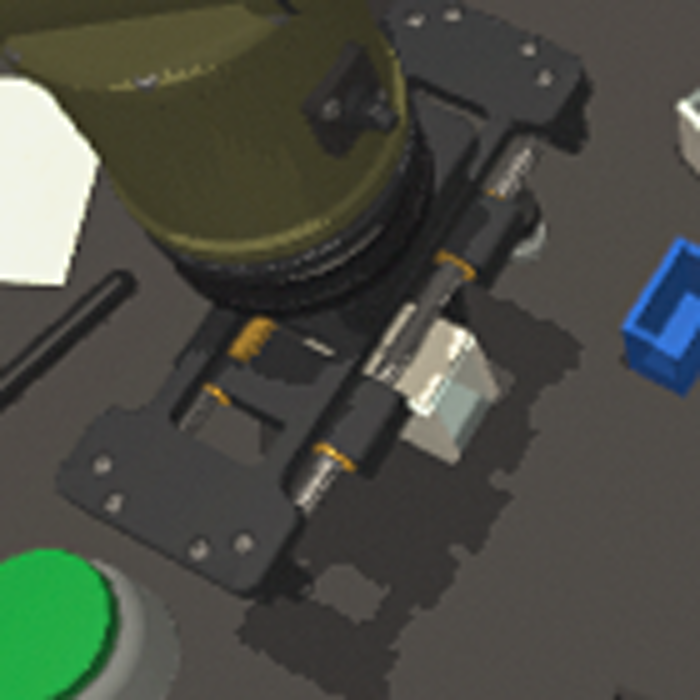

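The closed cell is held (opening 29.7 mm), lifted level with the lid on. I carry it high towards the photometer.

Emit:
carry_out:
  rows:
    - [[0.001, -0.015, 0, 0, 0, 0, 1], [0.001, -0.03, 0, 0, 0, 0, 1], [0.001, -0.03, 0, 0, 0, 0, 1], [0.001, -0.03, 0, 0, 0, 0, 1], [0.001, -0.03, 0, 0, 0, 0, 1], [0.001, -0.03, 0, 0, 0, 0, 1], [0.001, -0.03, 0, 0, 0, 0, 1], [0.001, -0.03, 0, 0, 0, 0, 1], [0.001, -0.03, 0, 0, 0, 0, 1], [0.001, -0.02, 0, 0, 0, 0, 1], [0, -0.01, 0, 0, 0, 0, 1]]

```text
time: 14.12
tool_pos: [0.5786, -0.0038, 0.2573]
orientation: [[0.995, 0.101, -0.004], [0.101, -0.995, 0.003], [-0.004, -0.003, -1.0]]
contact_force: [1.5, -0.4, -0.7]
width: 0.0295
```

Emit:
carry_out:
  rows:
    - [[0, 0, 0, 0, 0, -0.06, 1], [0, 0, 0, 0, 0, -0.12, 1], [0, 0, 0, 0, 0, -0.12, 1], [0, 0, 0, 0, 0, -0.12, 1], [0, 0, 0, 0, 0, -0.12, 1], [0, 0, 0, 0, 0, -0.12, 1], [0, 0, 0, 0, 0, -0.12, 1], [0, 0, 0, 0, 0, -0.12, 1], [0, 0, 0, 0, 0, -0.12, 1], [0, 0, 0, 0, 0, -0.12, 1], [0, 0, 0, 0, 0, -0.12, 1], [0, 0, 0, 0, 0, -0.12, 1]]

```text
time: 15.12
tool_pos: [0.5791, -0.0096, 0.2582]
orientation: [[0.091, 0.996, -0.002], [0.996, -0.091, -0.001], [-0.001, -0.002, -1.0]]
contact_force: [0.0, 0.1, -1.9]
width: 0.0298
```

Emit:
carry_out:
  rows:
    - [[0, 0, 0, 0, 0, -0.06, 1], [0, 0, 0, 0, 0, -0.017, 1], [0, 0, 0, 0, 0, 0, 1]]

```text
time: 15.37
tool_pos: [0.5792, -0.0094, 0.2585]
orientation: [[0.02, 1.0, -0.001], [1.0, -0.02, -0.0], [-0.0, -0.001, -1.0]]
contact_force: [0.5, 0.7, -1.4]
width: 0.0301
```

Run:
```python
from look import *
s=look('g9',(190,60,140,150),None,4);t=s['tool_pos']
print(s['orientation'].T@(np.array([.5635,.2825,.1768])-t),s['joints'].round(0))
```

```text
15.3667 [ 0.5792 -0.0094  0.2585] yaw 88.84 0.0301 [ 0.5  0.7 -1.4] tilt [-1.4e-03 -3.0e-04 -1.0e+00]
[ 0.29150385 -0.02151987  0.08163299] [-10.  40.  11. 101. -11.  40.   5.]
```

View pics/g9_scene.png

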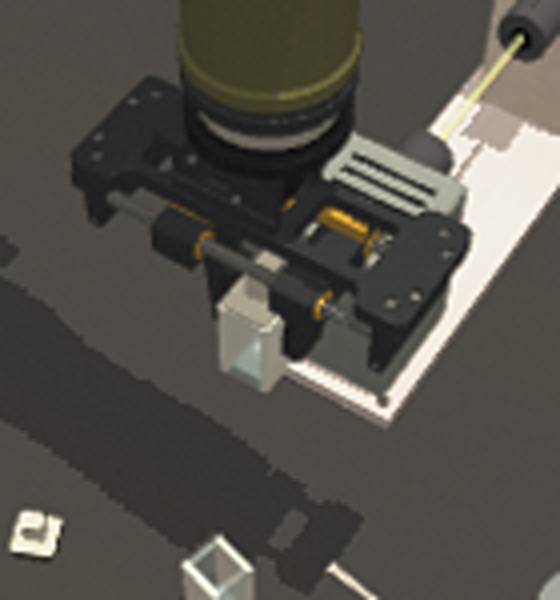

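The cell is upright, lid on, with the clear end facing along the beam axis. I move over the gap while staying high.

Emit:
carry_out:
  rows:
    - [[0.015, -0.002, -0.01, 0, 0, 0, 1], [0.026, -0.002, 0, 0, 0, 0, 1], [0.03, -0.002, 0, 0, 0, 0, 1], [0.03, -0.002, 0, 0, 0, 0, 1], [0.03, -0.002, 0, 0, 0, 0, 1], [0.03, -0.002, 0, 0, 0, 0, 1], [0.03, -0.002, 0, 0, 0, 0, 1], [0.03, -0.002, 0, 0, 0, 0, 1], [0.03, -0.002, 0, 0, 0, 0, 1], [0.025, -0.002, 0, 0, 0, 0, 1], [0.015, -0.0015, 0, 0, 0, 0, 1], [0, 0, 0, 0, 0, 0, 1]]

```text
time: 16.42
tool_pos: [0.5621, 0.2878, 0.2685]
orientation: [[0.013, 1.0, -0.001], [1.0, -0.013, 0.003], [0.003, -0.001, -1.0]]
contact_force: [-0.0, -0.8, -1.4]
width: 0.0298
```

Emit:
carry_out:
  rows:
    - [[0, 0, 0, 0, 0, 0, 1], [0, 0, 0, 0, 0, 0, 1]]

```text
time: 16.58
tool_pos: [0.5639, 0.2805, 0.2691]
orientation: [[0.021, 1.0, 0.0], [1.0, -0.021, -0.002], [-0.002, 0.0, -1.0]]
contact_force: [-0.0, -0.1, -1.7]
width: 0.0298
```

Run:
```python
from look import *
s=look('h1',(240,20,120,140),(60,150,160,110),4);t=s['tool_pos']
print(s['orientation'].T@(np.array([.5635,.2825,.1768])-t))
```

```text
16.5833 [0.5639 0.2805 0.2691] yaw 88.8 0.0298 [-0.  -0.1 -1.7] tilt [ 1.0e-04 -2.3e-03 -1.0e+00]
[ 0.00221017 -0.0004718   0.09232232]
```

View pics/h1_scene.png

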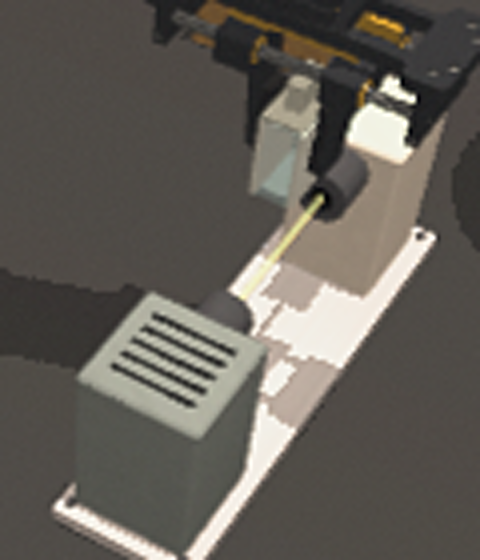

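View pics/h1_top.png

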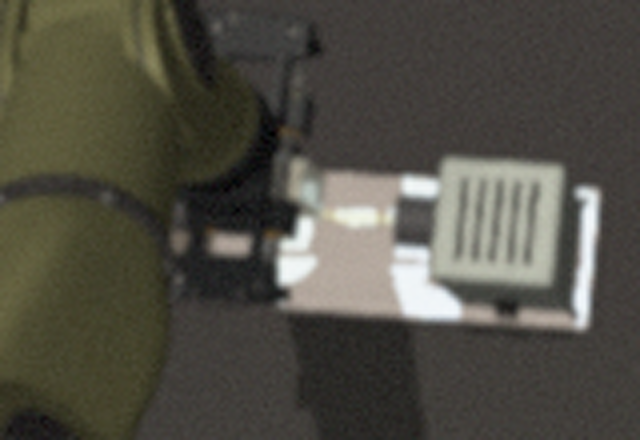

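Emit:
carry_out:
  rows:
    - [[0.002, 0, 0.004, 0, 0, 0, 1], [0, 0, 0.008, 0, 0, 0, 1], [0, 0, 0.008, 0, 0, 0, 1], [0, 0, 0.008, 0, 0, 0, 1], [0, 0, 0.008, 0, 0, 0, 1], [0, 0, 0.008, 0, 0, 0, 1], [0, 0, 0.008, 0, 0, 0, 1], [0, 0, 0.008, 0, 0, 0, 1], [0, 0, 0.004, 0, 0, 0, 1], [0, 0, 0, 0, 0, 0, 1], [0, 0, 0, 0, 0, 0, 1], [0, 0, 0, 0, 0, 0, 1]]

```text
time: 17.68
tool_pos: [0.5638, 0.2851, 0.2056]
orientation: [[0.018, 1.0, 0.001], [1.0, -0.018, 0.0], [0.0, 0.001, -1.0]]
contact_force: [0.1, -0.8, -1.3]
width: 0.0295
```

Run:
```python
from look import *
s=look('h2',(260,30,90,100),None,6);t=s['tool_pos']
print(s['orientation'].T@(np.array([.5635,.2825,.1768])-t))
```

```text
17.6833 [0.5638 0.2851 0.2056] yaw 88.97 0.0295 [ 0.1 -0.8 -1.3] tilt [ 8.e-04  4.e-04 -1.e+00]
[-0.00263875 -0.00027431  0.02880076]
```

View pics/h2_scene.png

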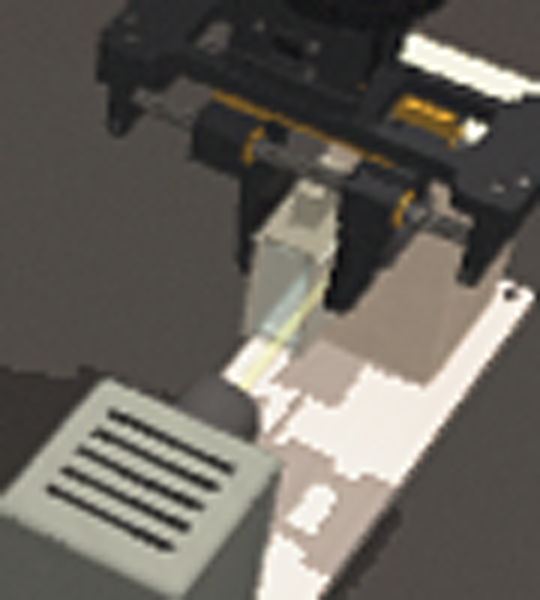

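Emit:
carry_out:
  rows:
    - [[-0.002, 0, 0.004, 0, 0, 0, 1], [0, 0, 0.006, 0, 0, 0, 1], [0, 0, 0.006, 0, 0, 0, 1], [0, 0, 0.006, 0, 0, 0, 1], [0, 0, 0.005, 0, 0, 0, 1], [0, 0, 0.002, 0, 0, 0, 1], [0, 0, 0, 0, 0, 0, 1], [0, 0, 0, 0, 0, 0, 1], [0, 0, 0, 0, 0, 0, 1], [0, 0, 0, 0, 0, 0, 1]]

```text
time: 18.57
tool_pos: [0.5636, 0.2832, 0.1765]
orientation: [[0.018, 1.0, 0.001], [1.0, -0.018, 0.0], [0.0, 0.001, -1.0]]
contact_force: [-0.2, -0.8, -1.3]
width: 0.0301
```

Run:
```python
from look import *
from h import *
s=look('h3',(275,50,60,60),(100,160,80,70),10);t=s['tool_pos']
print(s['orientation'].T@(np.array([.5635,.2825,.1768])-t))
zf=t[2]-.0843
def box(p,zf): return place([[-.025,.015,zf+.055],[-.025,-.015,zf+.055],[-.025,.015,zf],[-.025,-.015,zf],[.025,-.015,zf+.055],[.025,-.015,zf],[-.013,0,zf+.077]],p)
P=box([t[0],t[1],np.radians(89)],zf)
for n,o in(("scene",[275,50]),("top",[100,160])): print(n,((proj(n,P)+.5-o)*10-.5).round(0).tolist())
B=np.array([[.5635,.2825,.12],[.5635-.0011,.2825-.065,.12],[.5635+.0011,.2825+.065,.12],[.563,.2575,.12]])
for n,o in(("scene",[275,50]),("top",[100,160])): print("beam",n,((proj(n,B)+.5-o)*10-.5).round(0).tolist())
```

```text
18.5667 [0.5636 0.2832 0.1765] yaw 88.97 0.0301 [-0.2 -0.8 -1.3] tilt [ 6.e-04  4.e-04 -1.e+00]
[-0.00065912 -0.00011335 -0.00025243]
scene [[260.0, 297.0], [361.0, 342.0], [238.0, 449.0], [334.0, 493.0], [451.0, 229.0], [419.0, 382.0], [344.0, 226.0]]
top [[434.0, 475.0], [446.0, 372.0], [479.0, 511.0], [491.0, 412.0], [273.0, 360.0], [324.0, 400.0], [379.0, 404.0]]
beam scene [[341.0, 342.0], [223.0, 490.0], [453.0, 202.0], [296.0, 398.0]]
beam top [[379.0, 437.0], [602.0, 452.0], [158.0, 422.0], [465.0, 443.0]]
```

View pics/h3_scene.png

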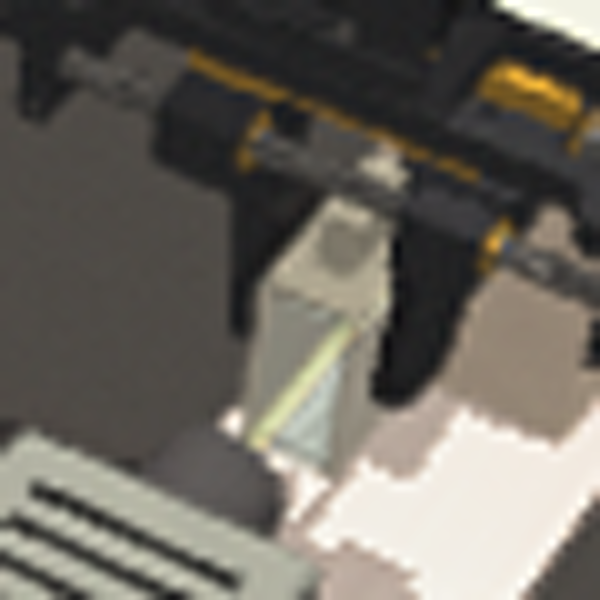

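View pics/h3_top.png

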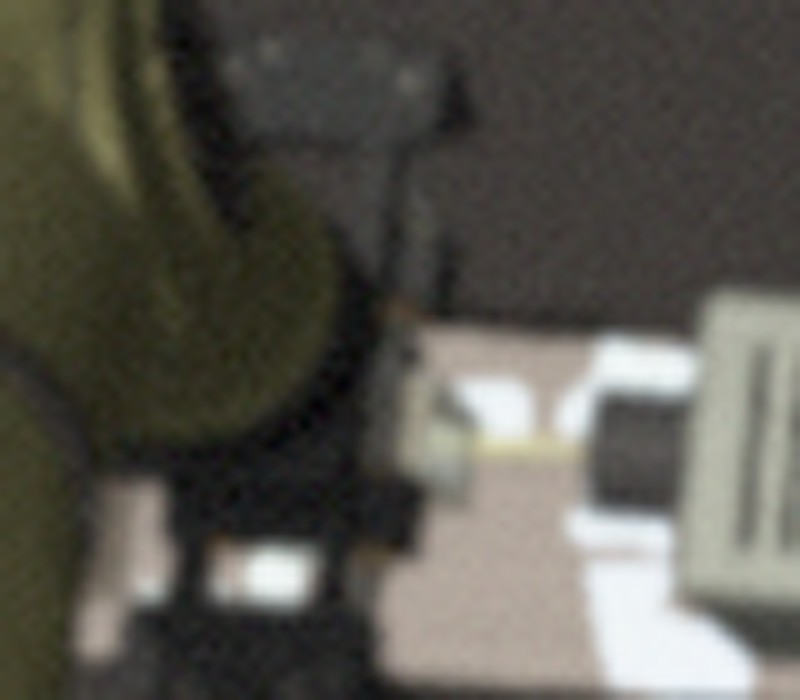

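The window corners sit at (262,295), (360,335), (245,445), (332,478), against predicted (260,297), (361,342), (238,449), (334,493). The beam enters the window's middle and lies on the predicted line in both views. I take one last overall look before handing in.

Run:
```python
from look import *
s=look('end',(0,0,512,384),None,1.5)
```

```text
18.6667 [0.5636 0.2831 0.1765] yaw 88.97 0.0293 [-0.5  0.3 -2. ] tilt [ 5.e-04  3.e-04 -1.e+00]
```

View pics/end_scene.png

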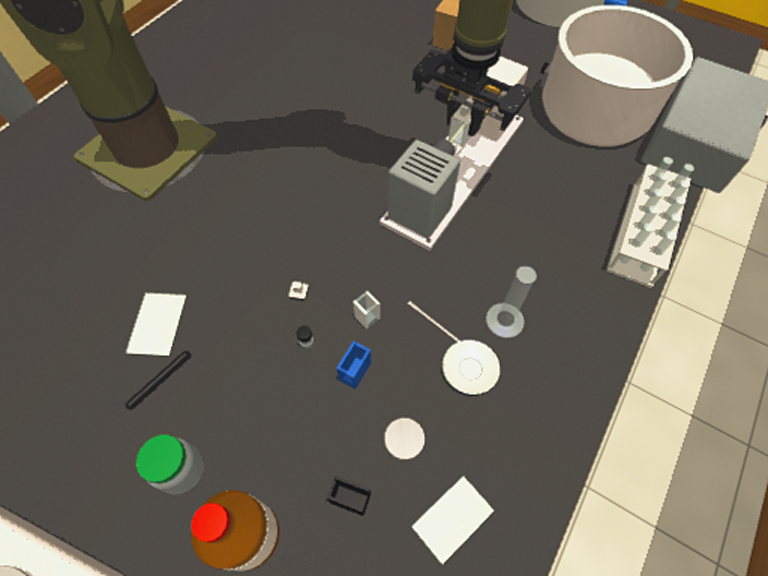

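The closed cell is held in the gap at (460,125), and everything else is where it was at the start.

```bash
python3 -c "
from workcell import *
print(job_done()); s=get_state(); print(s['tool_pos'],s['width'])"
```

```text
the job is handed in; nothing more can be done
None
the job is handed in; nothing more can be done
```

I put the long lid on the glass long cell where it stood, then picked the closed cell up by its two frosted faces. I lowered it from above into the photometer gap, and the arm was still holding it in the beam when I handed in at about 19 s.

- **Lid:** It went down until the seating force reached about 10 N at the expected seated height. Released, it lay flat, with the plate corners within about 1 px of prediction.
- **Grip:** The jaws stopped at 30 mm, the distance between the frosted faces.
- **Position in the beam:** The cell was upright and its axis was within about 0.2° of the beam. Its centre was within about 1 mm of my measured beam middle, and both cameras showed the beam entering the middle of the window facing them.
- **Surroundings:** No force suggested contact with the bottle or the instrument, and the last overall picture showed everything else unmoved.
- **Weaker checks:** One lower window corner appeared about 1.5 px (roughly 4 mm) higher than predicted, probably because the glass edge is hard to see. The far window was hidden from both cameras. Position readings wandered by 2–3 mm until the arm settled.

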